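Nest the blue grit pans in the glass-cutting shop

ROBOT

A 7-joint arm with a two-finger parallel gripper is mounted at the origin on the work surface. World frame = base frame: x ahead of the robot, y to its left, z up, the work surface at z = 0. Lengths are in mm, angles in rad, forces in N, time in s.
With the tool pointing down it reaches from about 400 to 850 mm from the base axis. Payload 4.4 kg.
Tool frame: the origin (TCP) lies on the centre line of the jaws, within the pads' length; the fingertips stand 19 mm ahead of it and the grasp point (between the pads) is the TCP; z points along the fingers, y is the direction in which the jaws open and shut (so a half turn about z gives the same grasp; the last joint's range is limited). The gripper opens to 94 mm and grips with 3 to 60 N. Pads are 16 mm wide; open, the fingers measure 119 mm over their backs; the gripper's body (75 mm by 177 mm) begins 78 mm behind the grasp point.
Start: joints at [-1.388, 0.628, 0.038, 1.517, -0.027, 0.996, -0.02], TCP at [160.031, 630.006, 224.478] pointing down, gripper open.
Joint ranges: [-3.06, 3.06], [-0.37, 2.12], [-1.25, 1.32], [0.18, 2.47], [-1.1, 4.24], [0.23, 1.98], [-2.94, 2.94]. Speed limits (rad/s): [2.57, 2.57, 3.14, 3.14, 3.14, 3.14, 3.14].

INTERFACE

Orientations are given as a unit quaternion [x, y, z, w].
In Python, from workcell import * gives the robot as it stands. The module is installed in compiled form; this text tells all that it offers. Calls block until the motion is done:
- goto(position, orientation): joint-space move of the TCP to a pose.
- move_l(position, v=150, attitude=None, stop_force=None): straight line of the TCP; attitude=None keeps the orientation; v is the mean speed in mm/s. With stop_force (N) it stops when the force on the tool has changed by that much, and returns True; else False.
- set_joints(angles): joint-space move.
- set_gripper(opening, squeeze=None): opening from 0.0 (shut) to 1.0 (fully open); squeeze is the grip in N (None keeps the last); returns when the fingers have stopped.
- hold(seconds).
- inverse_kinematics(position, orientation): joint angles nearest the present ones, or None.
- sense(): the state.
- grab_frame(name): name is "scene" or "top" or "wrist"; returns a dict with "pixels" (480x640x3 uint8, blue, green, red), "z_map" (480x640 float32, mm along the optical axis (not along the pixel's ray), 0 where there is no reading), "fx", "fy", "cx", "cy" (pixels), "dist" ([k1, k2, p1, p2, k3] as OpenCV has them; the pictures are not rectified), "R" (3x3) and "t" (3): a world point X has camera coordinates R X + t; the wrist camera has in their place "hand_eye" (4x4, takes a point from camera to tool coordinates, whose origin is the TCP and whose axes are the flange's). Camera axes: x right, y down, z forward; pixel columns grow to the right and rows downward; lengths in mm; the calibration is good to about 2 mm. A picture is of the moment at which its call begins: read the wrist's pose just before it.
A pose or a line that the arm cannot do raises IKError and nothing moves.
- finish_job(): hands the job in, once; it reports no verdict.
The state is a dict: "t": time; "joints": joint angles; "dq": joint speeds; "joint_torque": joint torques, N m; "tcp_pos": TCP position; "tcp_rot": TCP orientation; "ft_force": force on the tool from outside, world axes, zero at the start; "ft_torque": the same for the moment, N m; "width": opening from 0.0 (shut) to 1.0 (fully open).
Only numpy, scipy, OpenCV 4.12 (cv2) and the standard library are available. Lean on these libraries where they do the work, as an engineer would, in place of code of your own. Each camera call takes 0.05 s, during which the arm holds its last target.

TASK

Nest the small blue grit pan inside the large blue grit pan, standing upright and fully home on its floor, with the small pan's handle turned at least about a quarter turn away from the large pan's handle so that the two clear each other. Lower it in gently and let go. Leave the large pan standing where it is, and leave the small yellow pan alone.

Things in the scene. Friction and masses are not known exactly. Their poses are not given: they have to be found in the camera images.
- small_blue: Small round open blue metal pan, upright, 0.08-0.16 kg, mass centre 22 mm from its axis on the handle side. Underside 72 across, rim 84, 60 tall. One straight level black handle along its +x: 16 wide (y), 14 tall, out to 145 mm from the pan's axis, centre line 52 mm above the underside; it starts pointing roughly at the robot. Origin: centre of the underside, z up.
- small_blue_grip (a point): Point inside the small blue pan's handle, on its centre line, 95 mm from the pan's axis (local 95, 0, 52 mm): pinch the handle here from above. It stays outside the large pan's rim when nested. Same axes as the pan.
- large_blue: Large round open blue metal pan, loose, upright, 0.55 kg. Rim 120 across, 46 tall; floor 4 thick, 98 clear. Black handle 20 wide along its +x (roughly to the robot), climbing from the rim to 90 mm up at 163 mm out: no other handle can lie over it. Origin: centre of the underside, z up. Fully home, the small pan's origin is 4 mm above it, its handle 3 mm or more over the rim.
- small_yellow: Small yellow pan, same shape, size and axes as the small blue one, on either side of it. Leave it alone. (An amber vase, a grinding wheel and a cork block, up to 120 mm tall, stand further back, beyond x = 0.72 m, and are not needed.)
Things that resemble listed ones, but are neither listed nor needed, are in the scene too. Leave any turquoise look-alike of the small_blue alone.

How it is judged (in metres and radians):
At the end, for the whole second after the job is handed in: Small blue pan at rest, upright (8 deg), on the floor of the large blue pan (origins within 20 mm sideways, under 10 mm in height), its grip point under 45 mm out on the large handle's side (handles about 60 deg or more apart); large pan upright on the bench, within 50 mm of its start (horizontal distance between small_blue and large_blue below 0.02 m and z of small_blue in the frame of large_blue between 0 and 0.01 m and angle between small_blue's own z axis and vertical below 0.14 rad and angle between large_blue's own z axis and vertical below 0.1 rad and x of small_blue_grip in the frame of large_blue below 0.045 m and height (world z) of large_blue below 0.01 m and distance of large_blue from where it was at the start of the episode below 0.05 m and linear speed of small_blue below 0.03 m/s); the robot touches nothing.
It fails at once if the small yellow pan is moved by more than 25 mm or tipped (distance of small_yellow from where it was at the start of the episode above 0.025 m or angle between small_yellow's own z axis and vertical above 0.35 rad).
It fails at once if the small blue pan is dropped into the large pan (faster than 0.6 m/s inside it) (horizontal distance between small_blue and large_blue below 0.04 m and z of small_blue in the frame of large_blue below 0.045 m and linear speed of small_blue above 0.6 m/s).
It also fails if it takes over 38 s, if anything falls off the work surface, if the arm or the gripper's body presses on something with over 40 N, if the wrist force passes 120 N, or if a joint passes its speed limit or range.

## Working session

There is one attempt and no reset: what is moved stays moved. The work goes in short steps, each a Python script; the robot and the scene stay as the last script left them, time stands still between calls to the robot, and variables do not carry over. Pictures are saved under pics/ and viewed, and the job is handed in when it is done.

```bash
mkdir -p pics
python3 - <<'E'
from workcell import *
import cv2,numpy as np,pickle
s=sense();print(s['t'],s['tcp_pos'],s['tcp_rot'],s['width'])
for n in("scene","top"):
    f=grab_frame(n);pickle.dump(f,open(n+".pkl","wb"));cv2.imwrite(f"pics/{n}0.png",f["pixels"])
    print(n,f["fx"],f["fy"],f["cx"],f["cy"],f["dist"],(-np.array(f["R"]).T@f["t"]).round())
E
```

```text
0.0 [159.8631309  629.38693281 223.58793868] [ 1.24050839e-01  9.92275427e-01 -9.24313808e-04 -1.05798057e-04] 1.004902208775218
scene 451.45608315868884 451.45608315868884 316.6421623456975 244.04441761314683 [-0.10527084  0.          0.          0.          0.        ] [ 926. -704.  535.]
top 550.9270359600649 550.9270359600649 326.6964885069346 244.93321383584336 [-0.17572429  0.          0.          0.          0.        ] [ 367. -155. 1382.]
```

View pics/scene0.png

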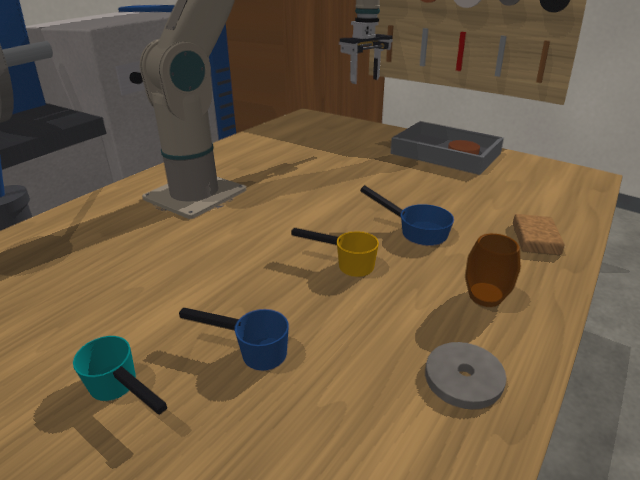

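View pics/top0.png

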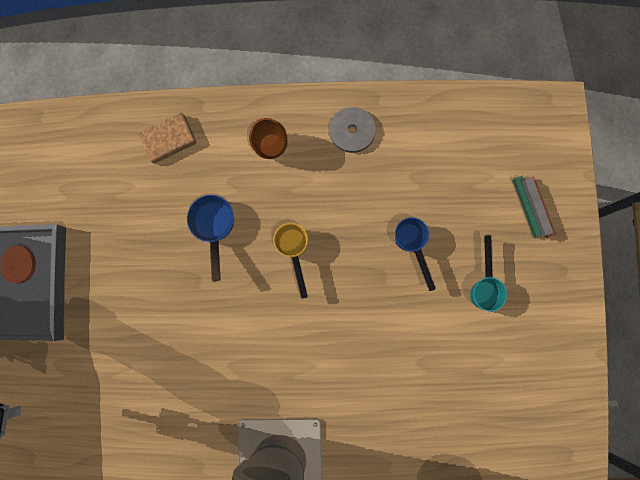

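The scene view shows the large blue pan at (427,224), yellow at (357,253), small blue at (262,340) and turquoise at (105,368). In the top view they are at (210,218), (290,240), (411,235) and (489,293). The handles point roughly toward the robot, except the turquoise one.

```bash
cat > lib.py <<'E'
import cv2,numpy as np
def cam(f): 
    K=np.array([[f["fx"],0,f["cx"]],[0,f["fy"],f["cy"]],[0,0,1]]);return K,np.array(f["dist"],float)
def rays(f,uv,z):
    K,d=cam(f);p=cv2.undistortPoints(np.array(uv,float).reshape(-1,1,2),K,d).reshape(-1,2)
    R=np.array(f["R"]);c=-R.T@np.array(f["t"]).ravel()
    D=np.c_[p,np.ones(len(p))]@R
    return c+D*((z-c[2])/D[:,2])[:,None]
def pts(f,m):
    K,d=cam(f);v,u=np.nonzero(m&(f["z_map"]>0));Z=f["z_map"][v,u]
    p=cv2.undistortPoints(np.c_[u,v].astype(float).reshape(-1,1,2),K,d).reshape(-1,2)
    return (np.c_[p,np.ones(len(p))]*Z[:,None]-np.array(f["t"]).ravel())@np.array(f["R"])
def bluem(f):
    h=cv2.cvtColor(f["pixels"],cv2.COLOR_BGR2HSV);return (cv2.inRange(h,(100,120,40),(125,255,255))>0),h
def yelm(h): return cv2.inRange(h,(20,170,60),(32,255,255))>0
def darkm(f): return f["pixels"].max(2)<45
def blobs(m,amin=100):
    n,l,st,c=cv2.connectedComponentsWithStats(m.astype(np.uint8));return [(l==i,c[i],st[i]) for i in range(1,n) if st[i,4]>amin]
def fitrim(f,m,z):
    # outermost rim ring: contour of the pan hull cast on rim plane
    c=max(cv2.findContours(m.astype(np.uint8),0,cv2.CHAIN_APPROX_NONE)[0],key=len)
    c=cv2.convexHull(c).reshape(-1,2)
    P=rays(f,c,z)[:,:2].astype(np.float32)
    A=np.c_[2*P,np.ones(len(P))];b=(P**2).sum(1)
    for _ in range(6):
        x=np.linalg.lstsq(A,b,rcond=None)[0];r=np.sqrt(x[2]+x[0]**2+x[1]**2);e=abs(np.hypot(*(P-x[:2]).T)-r)
        k=e<max(1.5,1.5*np.median(e));A,b,P=A[k],b[k],P[k]
    return x[:2],r
E
python3 - <<'E'
from lib import *;import pickle
f=pickle.load(open("top.pkl","rb"));m,h=bluem(f)
for n,mm,zr in [("blue",m,None),("yel",yelm(h),60)]:
  for b,c,st in blobs(mm):
    if c[1]<60: continue
    P=pts(f,b);z=zr or (46 if c[0]<300 else 60)
    print(n,c.round(),st,"zmax",np.percentile(P[:,2],[5,50,95,99]).round(1),fitrim(f,b,z))
    top=P[P[:,2]>z-5]; print("  depth rim",len(top),((top.max(0)+top.min(0))/2).round(1),np.ptp(top,axis=0).round(1))
for b,c,st in blobs(darkm(f),60):
  if 180<c[0]<520 and 220<c[1]<320:
    P=pts(f,b);print("dark",c.round(),st,P.min(0).round(1),P.max(0).round(1))
    q=P-P.mean(0);u,s,v=np.linalg.svd(q[:,:2],full_matrices=False);print("  mean",P.mean(0).round(1),"dir",v[0],np.degrees(np.arctan2(v[0,1],v[0,0])), "zmed",np.median(P[:,2]))
E
```

```text
blue [210. 217.] [ 187  195   47   47 1651] zmax [-0.9  4.7 44.8 48.2] (array([603.81507397, 159.82848088]), np.float64(58.82015786723756))
  depth rim 166 [603.5 160.2  46.8] [117.1 118.6  11.6]
blue [411. 234.] [395 218  34  34 898] zmax [-0.6  6.1 60.4 63.1] (array([ 548.02271519, -335.56299977]), np.float64(41.266170042502495))
  depth rim 116 [ 549.  -336.3   61. ] [79.4 81.4 11.9]
yel [290. 240.] [274 223  34  34 691] zmax [-0.8  5.2 59.1 62.7] (array([542.53810841, -42.3986764 ]), np.float64(40.711702023470494))
  depth rim 79 [542.6 -42.5  59.7] [81.6 80.7  9.3]
dark [488. 256.] [485 236   7  41 256] [ 441.6 -531.6   46.3] [ 540.7 -515.8   63.9]
  mean [ 490.4 -522.6   57. ] dir [-0.99979342  0.02032543] 178.83535862240117 zmed 57.33796199931663
dark [215. 249.] [211 241   8  24 110] [486.  132.4  40.6] [545.8 157.3  74. ]
  mean [523.6 144.8  53.9] dir [-0.96035611 -0.27877615] -163.8128249843958 zmed 52.418341173675884
dark [425. 270.] [415 249  20  42 246] [ 412.1 -386.8   -0.5] [ 511.8 -343.7   67.2]
  mean [ 461.6 -365.2   57.5] dir [-0.94683554 -0.32171798] -161.23314715438303 zmed 57.90261304901224
dark [299. 277.] [292 256  15  42 237] [402.8 -77.8  51.2] [502.3 -45.6  64.8]
  mean [451.9 -62.3  58.3] dir [-0.97722577 -0.21220227] -167.7485578063035 zmed 58.13864897167035
```

```bash
cat >> lib.py <<'E'
from scipy.spatial.transform import Rotation as Ro
def quat(hdeg):  # tool down, tool x along handle heading
    return (Ro.from_euler('z',hdeg,degrees=True)*Ro.from_euler('x',180,degrees=True)).as_quat()
C=np.array([548.5,-336.]);TH=-161.4;L=np.array([603.7,160.])
def grip(c,th,r=95): t=np.radians(th);return np.array(c)+r*np.array([np.cos(t),np.sin(t)])
E
python3 - <<'E'
from workcell import *
from lib import *;import pickle
f=pickle.load(open("top.pkl","rb"))
t=rays(f,[[216,280]],88)[0];print("L tip",t, np.degrees(np.arctan2(*(t[:2]-L)[::-1])),np.hypot(*(t[:2]-L)))
print("vase",rays(f,[[268,138]],100),"SB tip",rays(f,[[433,290]],58), "tray",rays(f,[[66,280]],60))
LH=-169
g=grip(C,TH)
for k in(0,180):
    print("pick",k,[None if x is None else np.round(x,2) for x in [inverse_kinematics([*g,52.],quat(TH+k))]])
    for rel in(100,-100):
        h=LH+rel;p=grip(L,h)
        for z in (56,160):
            q=inverse_kinematics([*p,z],quat(h+k));print("  place",rel,z,p.round(),None if q is None else np.round(q,2))
E
```

```text
L tip [446.0515232  134.26303194  88.        ] -170.7279500334917 159.7355118991145
vase [[786.99326096   6.03163815 100.        ]] SB tip [[ 411.95172905 -383.36566747   58.        ]] tray [[453.43909477 532.53131708  60.        ]]
pick 0 [array([ 0.89,  0.81, -0.42,  1.82,  0.53,  0.63,  2.04])]
  place 100 56 [638.  71.] [ 0.17  0.88 -0.56  1.66  0.62  0.78  2.83]
  place 100 160 [638.  71.] [-0.72  0.98  1.14  1.62 -0.95  1.19 -2.12]
  place -100 56 [602. 255.] [-0.59  0.85  0.26  1.64 -0.3   0.69 -0.17]
  place -100 160 [602. 255.] [-0.64  0.73  0.34  1.58 -0.29  0.89 -0.18]
pick 180 [array([ 0.41,  0.8 ,  0.34,  1.84, -0.46,  0.58, -0.2 ])]
  place 100 56 [638.  71.] [-0.29  0.84  0.22  1.67 -0.27  0.66  0.45]
  place 100 160 [638.  71.] [-0.34  0.71  0.32  1.61 -0.27  0.87  0.45]
  place -100 56 [602. 255.] [-0.19  0.87 -0.45  1.62  0.5   0.76  2.29]
  place -100 160 [602. 255.] [-0.19  0.74 -0.45  1.56  0.37  0.93  2.4 ]
```

Run:
```python
from workcell import *
from lib import *;import pickle
g=grip(C,TH);q=quat(TH+180)
set_gripper(0.55,squeeze=50)
goto([*g,170.],q)
s=sense();f=grab_frame("wrist");f["pos"],f["rot"]=s["tcp_pos"],s["tcp_rot"];pickle.dump(f,open("wrist.pkl","wb"));cv2.imwrite("pics/w1.png",f["pixels"])
print(s["t"],s["tcp_pos"],g,s["tcp_rot"],q,s["joints"]); print(np.array(f["hand_eye"]).round(3))
```

```text
4.5333 [ 459.03389285 -365.59480597  169.86734524] [ 458.46200105 -366.30113438] [ 9.86738065e-01  1.62320401e-01  9.61378074e-05 -2.64888464e-04] [9.86855716e-01 1.61603821e-01 9.89538011e-18 6.04274847e-17] [ 0.01507887  0.89831534  1.14286266  1.7733807  -0.91758769  1.11202319
  0.23412555]
[[-0.00000e+00 -9.61000e-01 -2.76000e-01  7.94020e+01]
 [ 1.00000e+00 -0.00000e+00  0.00000e+00  6.30000e-02]
 [-0.00000e+00 -2.76000e-01  9.61000e-01 -1.61311e+02]
 [ 0.00000e+00  0.00000e+00  0.00000e+00  1.00000e+00]]
```

View pics/w1.png

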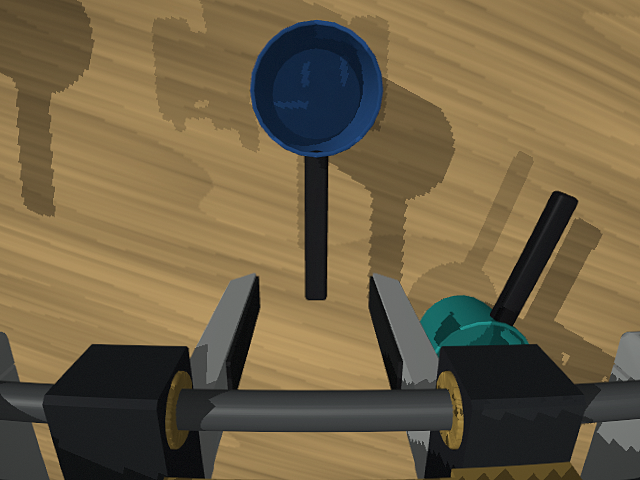

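The wrist view shows the handle at column 316, between the fingers at 259 and 370. It runs straight along the tool, and the rim is centred at about (316,88).

Run:
```python
from workcell import *
from lib import *;import pickle
f=pickle.load(open("wrist.pkl","rb"))
T=np.array(f["hand_eye"]);Rw=Ro.from_quat(f["rot"]).as_matrix()
Rc=Rw@T[:3,:3];c=Rw@T[:3,3]+f["pos"]
f["R"]=Rc.T;f["t"]=-Rc.T@c
m,h=bluem(f);b=max(blobs(m),key=lambda b:b[0].sum())
print("pan",fitrim(f,b[0],60))
print("handle line",rays(f,[[316,170],[316,290],[315.5,299]],59))
r=lambda q:None if q is None else np.round(q,2)
g=grip(C,TH);print(r(inverse_kinematics([*g,52.],quat(TH+180))))
h=-70;p=grip(L,h)
for z in(58,165):print(r(inverse_kinematics([*p,z],quat(h+180))))
```

```text
pan (array([ 548.83589137, -336.78030026]), np.float64(41.49710369367772))
handle line [[ 501.0064255  -352.87297124   59.        ]
 [ 419.85754934 -380.40509129   59.        ]
 [ 413.05431327 -382.33347234   59.        ]]
[ 0.09  1.02  0.98  1.85 -1.09  0.93  0.35]
[-0.58  0.97  0.78  1.69 -0.86  0.87  0.93]
[-0.64  0.85  0.9   1.62 -0.75  1.05  0.85]
```

```bash
sed -i 's/^C=.*/C=np.array([548.7,-336.4]);TH=-161.3;L=np.array([603.7,160.])/' lib.py
python3 - <<'E'
from workcell import *
from lib import *;import pickle
g=grip(C,TH);q=quat(TH+180)
set_joints([0.36,.66,.44,1.77,-.4,.8,-.2]);s=sense();print(s["tcp_pos"])
goto([*g,120.],q);print(sense()["joints"].round(2) if hasattr(sense()["joints"],'round') else sense()["joints"])
print(move_l([*g,52.],v=80,stop_force=15))
s=sense();print(s["t"],s["tcp_pos"],s["ft_force"])
set_gripper(0.0,squeeze=50)
s=sense();print(s["t"],s["width"]*94,s["ft_force"])
move_l([*g,170.],v=80)
s=sense();f=grab_frame("wrist");f["pos"],f["rot"]=s["tcp_pos"],s["tcp_rot"];pickle.dump(f,open("wrist2.pkl","wb"));cv2.imwrite("pics/w2.png",f["pixels"])
f=grab_frame("scene");pickle.dump(f,open("scene2.pkl","wb"));cv2.imwrite("pics/s2.png",f["pixels"])
print(s["t"],s["width"]*94,s["tcp_pos"],s["ft_force"],s["joints"])
E
```

```text
[ 461.13237942 -366.01815038  157.92747044]
[ 0.36  0.72  0.44  1.8  -0.43  0.72 -0.22]
False
6.5667 [ 458.94497448 -367.21047297   52.34545231] [-0.3690409  -0.15696256  0.43654488]
7.2167 15.366463237098008 [-0.70783216  0.2749465   0.35105608]
8.8417 15.333985696406753 [ 458.45169125 -366.61021202  169.46313725] [ 0.52050166 -0.44555674 -1.14058798] [ 0.32975796  0.6493055   0.47751007  1.7640187  -0.38813141  0.82410585
 -0.25252966]
```

```bash
ls pics
```

```text
s2.png
scene0.png
top0.png
w1.png
w2.png
```

View pics/w2.png

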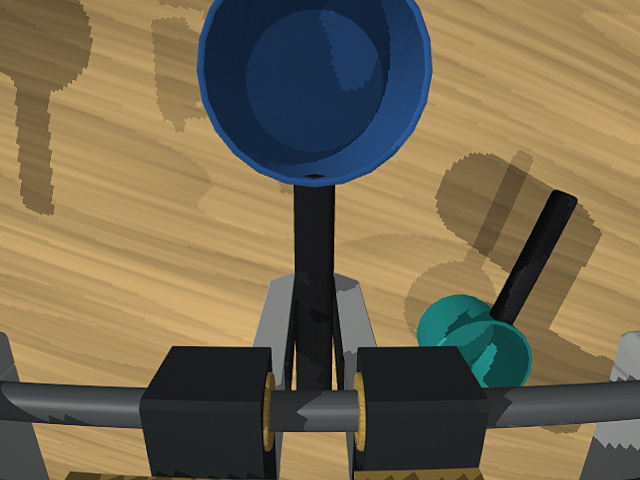

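View pics/s2.png

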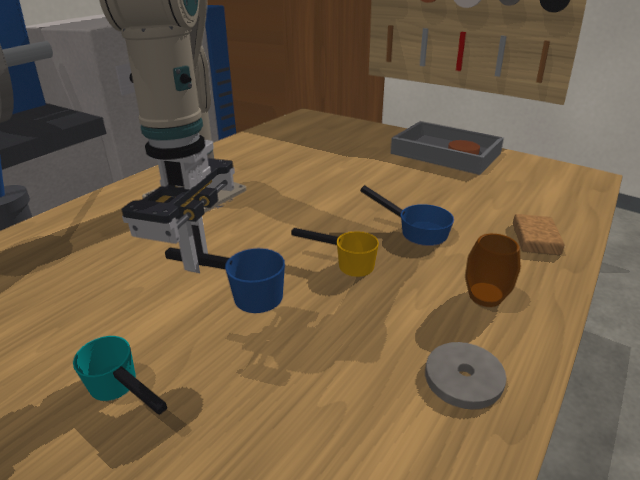

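The pan is held by its handle (width 15.3 mm) at rim centre (316,70) in the wrist view. In the scene view it looks roughly level at (257,280). I'll check its tilt with the depth map.

```bash
cat >> lib.py <<'E'
def wristpose(f):
    T=np.array(f["hand_eye"]);Rw=Ro.from_quat(f["rot"]).as_matrix();Rc=Rw@T[:3,:3];c=Rw@T[:3,3]+f["pos"]
    f["R"]=Rc.T;f["t"]=-Rc.T@c
def floorplane(f,u,v,r):
    yy,xx=np.mgrid[:480,:640];P=pts(f,(xx-u)**2+(yy-v)**2<r*r)
    A=np.c_[P[:,:2]-P[:,:2].mean(0),np.ones(len(P))];x=np.linalg.lstsq(A,P[:,2],rcond=None)[0]
    return x,np.std(A@x-P[:,2]),P.mean(0),len(P)
E
python3 - <<'E'
from lib import *;import pickle
f=pickle.load(open("wrist2.pkl","rb"));wristpose(f)
x,sd,mn,n=floorplane(f,315,80,55);a=np.radians(TH);d=np.array([np.cos(a),np.sin(a)])
print("slope along handle(deg)",np.degrees(x[:2]@d),"across",np.degrees(x[:2]@[-d[1],d[0]]),sd,mn,n)
m,_=bluem(f);b=max(blobs(m),key=lambda b:b[0].sum())
print(fitrim(f,b[0],178),"expect",f["pos"][:2]-95*d)
P=pts(f,b[0]);print(np.percentile(P[:,2],[1,50,99]))
E
```

```text
slope along handle(deg) 0.16398620486191992 across -0.12710899652105123 0.6843189661330797 [ 549.03487404 -336.53846751  122.06761092] 9411
(array([ 548.19771684, -336.37549227]), np.float64(41.32339476435275)) expect [ 548.43666763 -336.15197791]
[120.72401188 133.44171991 178.86310596]
```

The pan hangs level (0.2°) and centred. Next I carry it over and lower it in.

Run:
```python
from workcell import *
from lib import *;import pickle
h=-70;p=grip(L,h);q=quat(h+180)
goto([*p,172.],q)
s=sense();print(s["t"],s["joints"].round(2),s["tcp_pos"],s["width"]*94,s["ft_force"])
for n in("top","scene"):
    f=grab_frame(n);pickle.dump(f,open(n+"3.pkl","wb"));cv2.imwrite(f"pics/{n}3.png",f["pixels"])
f=pickle.load(open("top3.pkl","rb"));m,_=bluem(f)
for b,c,st in blobs(m):
  if c[1]>60:
    P=pts(f,b);print(c,st,fitrim(f,b,179),np.percentile(P[:,2],99))
```

```text
10.6667 [-0.22  0.67  0.11  1.6  -0.09  0.87  0.27] [636.2349833   68.09765996 172.00775064] 15.314368020989125 [-0.28967785  0.3418533  -0.95180117]
[218.24016563 224.48447205] [209 204  23  38 483] (array([570.33351967, 120.38000486]), np.float64(41.87994256710678)) 282.94874419365874
```

View pics/scene3.png

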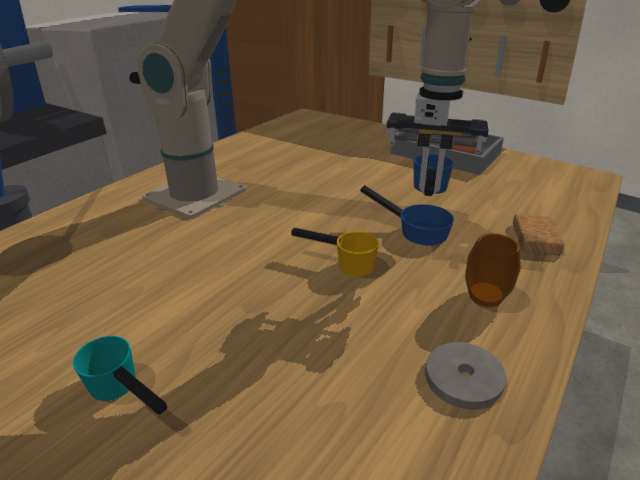

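View pics/top3.png

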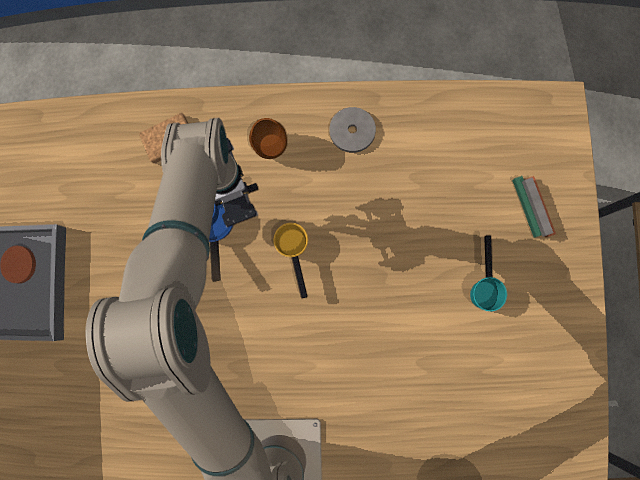

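The scene view shows the small pan held level at (432,172), above the large pan at (427,224), with its handle pointing toward −y. The arm hides the pans in the top view. I'll start lowering and check before it enters.

Run:
```python
from workcell import *
from lib import *;import pickle
h=-70;p=grip(L,h)
print(move_l([*p,108.],v=80,stop_force=12))
s=sense();f=grab_frame("wrist");f["pos"],f["rot"]=s["tcp_pos"],s["tcp_rot"];wristpose(f);pickle.dump(f,open("wrist4.pkl","wb"));cv2.imwrite("pics/w4.png",f["pixels"])
m,_=bluem(f);b=max(blobs(m),key=lambda b:b[0].sum());a=np.radians(h);d=np.array([np.cos(a),np.sin(a)])
print(s["t"],s["tcp_pos"],s["ft_force"],p,"expected small",s["tcp_pos"][:2]-95*d,L)
x,sd,mn,n=floorplane(f,315,80,50);print("tilt",np.degrees(x[:2]@d),np.degrees(x[:2]@[-d[1],d[0]]),mn)
```

```text
False
11.7167 [636.65554723  70.76099871 108.42339442] [-0.73326869  0.16123071 -0.73129888] [636.19191362  70.72920103] expected small [604.16363362 160.03179768] [603.7 160. ]
tilt 0.22274256338851198 0.07831641809899975 [602.87943197 161.38777185  61.07362348]
```

View pics/w4.png

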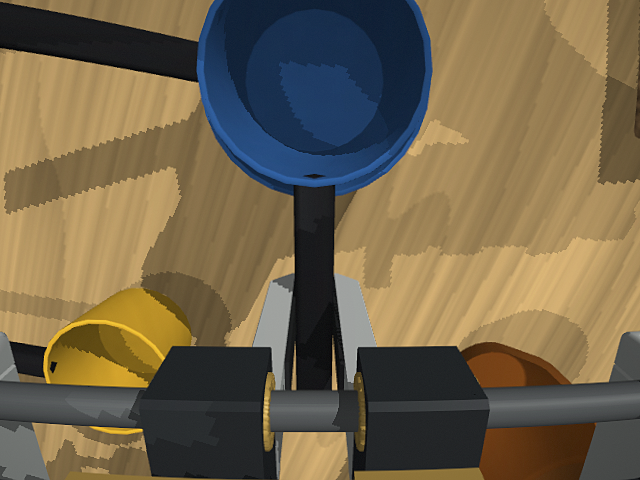

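The wrist view shows the small pan at (315,75) directly over the large rim, with a sliver of that rim visible at (260,180). The large handle is off to the left at (100,45), and yellow at (110,360) is clear. I'll lower it the rest of the way.

Run:
```python
from workcell import *
from lib import *;import pickle
h=-70;p=grip(L,h)
print(move_l([*p,64.],v=60,stop_force=6)); s=sense();print(s["t"],s["tcp_pos"],s["ft_force"])
print(move_l([*p,53.],v=15,stop_force=4)); s=sense();print(s["t"],s["tcp_pos"],s["ft_force"])
f=grab_frame("scene");cv2.imwrite("pics/scene5.png",f["pixels"])
```

```text
False
12.65 [636.45169709  70.7485907   64.17901908] [ 0.22908737  0.17187526 -0.99006079]
True
13.2333 [636.39196657  70.29880807  55.28505856] [ 0.72822919 -0.37633131  3.66328787]
```

View pics/scene5.png

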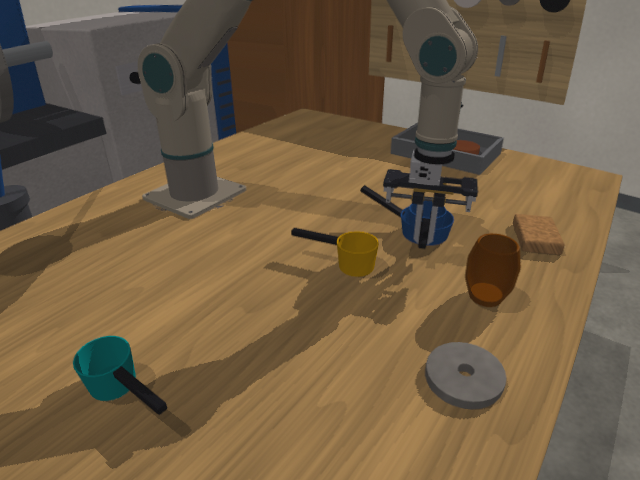

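Contact came at TCP z = 55.3 mm (56 expected), and the scene view shows the pan seated at (427,218). I'll release it and retreat.

Run:
```python
from workcell import *
from lib import *;import pickle
h=-70;p=grip(L,h)
set_gripper(0.5)
move_l([*p,110.],v=80)
move_l([*p,230.],v=200)
set_joints([-1.2,0.628,0.038,1.517,-0.027,0.996,-0.02])
s=sense();print(s["t"],s["tcp_pos"],s["ft_force"])
for n in("top","scene"):
    f=grab_frame(n);pickle.dump(f,open(n+"6.pkl","wb"));cv2.imwrite(f"pics/{n}6.png",f["pixels"])
f=pickle.load(open("top6.pkl","rb"));m,hh=bluem(f)
for b,c,st in blobs(m):
  if c[1]>60:
    P=pts(f,b);print(c,st,"outer@46",fitrim(f,b,46),np.percentile(P[:,2],[50,95,99]))
    T=P[P[:,2]>58];print("top rim z",len(T),T[:,2].mean(),((T.max(0)+T.min(0))/2).round(1),np.ptp(T,axis=0).round(1))
    x=np.linalg.lstsq(np.c_[T[:,:2]-T[:,:2].mean(0),np.ones(len(T))],T[:,2],rcond=None)[0];print("tilt deg",np.degrees(x[:2]))
for b,c,st in blobs(yelm(hh)): print("yel",fitrim(f,b,60))
for b,c,st in blobs(darkm(f),60):
  if 180<c[0]<280 and 190<c[1]<320:
    P=pts(f,b);print("dark",c,P.mean(0).round(1),P.min(0).round(),P.max(0).round())
```

```text
17.8083 [276.43960598 588.68386344 224.91618856] [ 0.02315912 -0.41264914  0.39410651]
[209.86704474 217.58349086] [ 187  195   46   47 1587] outer@46 (array([603.75965115, 159.74233822]), np.float64(58.85323038048765)) [19.55725602 62.82190281 65.58970907]
top rim z 155 62.578547718160706 [602.  155.   63.4] [83.7 93.7 10.6]
tilt deg [-0.00705995 -0.92149144]
yel (array([542.45133175, -42.78726577]), np.float64(40.449300340307126))
dark [242.6744186  204.20542636] [632.7  74.2  60.9] [602.  24.  -2.] [666. 124.  70.]
dark [214.79090909 249.00909091] [524.4 144.9  54.1] [491. 133.  42.] [545. 160.  70.]
```

View pics/top6.png

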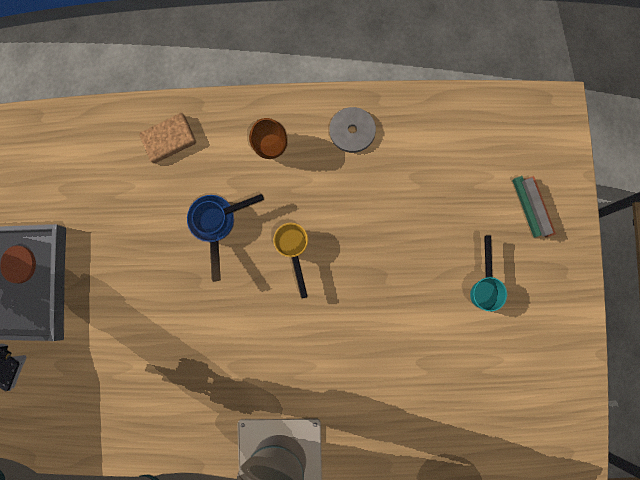

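View pics/scene6.png

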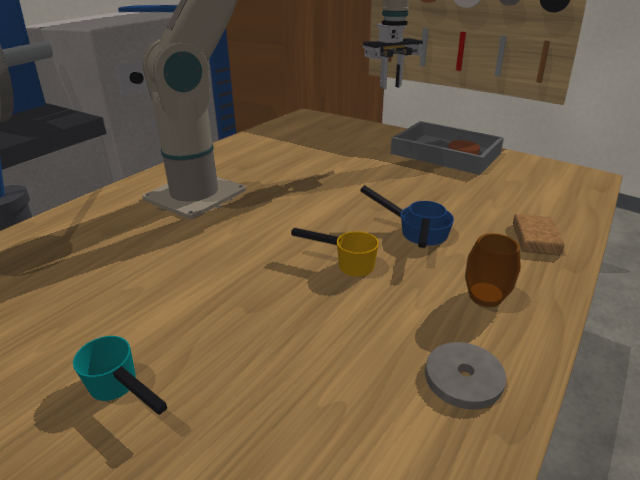

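The top view shows the small pan concentric in the large one at (210,217). Its handle points to (262,197), about 100° from the large handle at (215,265). The scene view agrees, with the nested pans at (427,222) and the arm clear.

```bash
python3 -c "
from workcell import *
hold(0.5);finish_job()"
```

```text
the job is handed in; nothing more can be done
```

The small blue pan is nested in the large blue pan, and I handed the job in at about 18.4 s of the 38 s allowed. I pinched its handle 95 mm from the pan's axis, carried it across level, lowered it slowly until it touched, and let go.

- **Seated:** contact came at TCP height 55.3 mm (56 mm expected). After release the small rim reads about 63–64 mm high, which matches fully home.
- **Upright:** the fitted rim tilt is under 1°.
- **Centring:** the TCP position just before lowering put the pan axes within about 1 mm of each other. After release I have only the top picture, where the pans look concentric. The rim-extent figure there came out at y = 155 mm against 160, probably because handle points got mixed in.
- **Handles:** they are about 100° apart, so they clear each other.
- **Other pans:** neither the large pan nor the small yellow pan shifted by more than 0.5 mm. The turquoise pan looks unmoved in the pictures.

No check failed.

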